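# Cover the buns, then work the cleaner canister

### The job

The counter is about to be cleaned: first slide the cover of the bun case fully shut over the buns, and only then press the nozzle of the blue cleaner canister right down for a moment and let it spring back up. Do not press the orange nozzle of the yellow oil can, do not lean hard on either canister, leave the cover shut and do not disturb the other things on the counter.

Things in the scene. Friction and masses are not known exactly. Their poses are not given: they have to be found in the camera images.
- case: dark wooden bun case fixed to the counter, 170 mm (its x) by 360 mm (its y), walls 75 mm high. Origin at the centre of its underside, z up. Its +y half is the open bay with buns, its -y half has a wooden deck on which the cover parks. Steel guides 10 mm wide run along both long sides, and an end stop across the +y end; they reach 88 mm above the counter.
- cover (a joint): how far the cover is open, m: 0 = fully shut over the bun bay, against its stop; 0.16 = fully open. It closes towards the case's +y. Friction about 2 N, stays where it is left. Shut means below 0.005.
- cover_handle (a point): centre of the top of the cover's red handle, an upright bar 90 mm long (along the case's x), 14 mm thick (case's y) and 28 mm high, in the middle of the flat cover (clear panel with a white frame, 146 by 168 mm). The handle's top is 110 mm, the cover's upper face 82 mm above the counter. It moves with the cover; 30 mm clear on each side between handle end and guide. The cover can be pushed by the handle's side.
- cleaner: blue canister 64 mm across, fixed upright on an 86 mm wooden foot screwed to the counter (cannot move). Origin at the centre of its underside. The body ends 170 mm up; above it stands the sprung nozzle cap, its top 202 mm above the counter. Blue nozzle cap. The canister to use.
- cleaner_top (a point): centre of the flat top of the blue nozzle cap (a cylinder 34 mm across with a small spout on one side), 202 mm above the counter when up; moves with the cap
- cleaner_nozzle (a joint): how far the blue nozzle cap is pushed straight down, m: 0 = up, 0.009 = at the bottom stop. Spring: 3 N to start, 9 N at the bottom; it springs back by itself. Counts as pressed right down beyond 0.0065.
- oil: yellow canister 64 mm across, fixed upright on an 86 mm wooden foot screwed to the counter (cannot move). Origin at the centre of its underside. The body ends 170 mm up; above it stands the sprung nozzle cap, its top 202 mm above the counter. Orange nozzle cap. Must not be pressed.
- oil_top (a point): centre of the flat top of the orange nozzle cap (a cylinder 34 mm across with a small spout on one side), 202 mm above the counter when up; moves with the cap
- oil_nozzle (a joint): how far the orange nozzle cap is pushed straight down, m: 0 = up, 0.009 = at the bottom stop. Spring: 3 N to start, 9 N at the bottom; it springs back by itself. Counts as pressed right down beyond 0.0065.
- bun0: loose round bun in the bay of the case, 64 mm across, 46 mm high, below the cover; origin at the centre of its underside; a bystander
- bun1: loose round bun in the bay of the case, 64 mm across, 46 mm high, below the cover; origin at the centre of its underside; a bystander
- bun2: loose round bun in the bay of the case, 64 mm across, 46 mm high, below the cover; origin at the centre of its underside; a bystander
- jar: loose amber jar with a wooden cap, 80 mm across, 120 mm high; origin at the centre of its underside; a bystander
- mug: loose white mug, 80 mm across, 90 mm high; origin at the centre of its underside; a bystander
- spatula: loose spatula lying flat on the counter beyond the bun bay end of the case, roughly along x; a bystander
- roll: loose round bread roll, 84 mm across, 55 mm high; origin at the centre of its underside; a bystander
There are look-alikes about, which are no part of the job. Of the things that look like the oil, the middle-sized one is meant. What is shaped like the cleaner but red is not meant.

How it is judged:
On the way, in this order (a step that is already met when the one before it is completed fails the run):
1. the cover is slid fully shut over the buns (within 5 mm of its stop) (value of joint cover below 0.005 m), for 0.2 s.
2. the blue nozzle is pressed right down (beyond 6.5 mm of its 9 mm) (value of joint cleaner_nozzle above 0.0065 m), for 0.1 s.
At the end, for the whole second after the job is handed in: the cover is shut within 5 mm of its stop, both nozzles have sprung back up (within 2 mm), and the loose things are at rest (value of joint cover below 0.005 m and value of joint each of cleaner_nozzle, oil_nozzle below 0.002 m and linear speed of each of bun0, bun1, bun2, jar, mug, spatula, roll below 0.02 m/s); the robot touches nothing.
It fails at once if the blue nozzle is pushed down more than 3 mm while the cover is open more than 5 mm (value of joint cleaner_nozzle above 0.003 m and value of joint cover above 0.005 m).
It fails at once if the orange nozzle of the oil can is pushed down more than 3 mm (value of joint oil_nozzle above 0.003 m).
It fails at once if a canister is pressed or pushed with more than 50 N (contact force between any of cleaner, oil and anything else above 50 N).
It fails at once if a bun, the jar, the mug, the spatula or the roll is moved more than 25 mm (distance of any of bun0, bun1, bun2, jar, mug, spatula, roll from where it was at the start of the episode above 0.025 m).
It also fails if it takes over 42 s, if anything falls off the work surface, if the arm or the gripper's body presses on something with over 40 N, if the wrist force passes 120 N, or if a joint passes its speed limit or range.

### The arm

A 7-joint arm with a two-finger parallel gripper is mounted at the origin on the work surface. World frame = base frame: x ahead of the robot, y to its left, z up, the work surface at z = 0. Lengths are in m, angles in rad, forces in N, time in s.
With the tool pointing down it reaches from about 0.4 to 0.85 m from the base axis. Payload 10.4 kg.
Tool frame: the origin (TCP) lies between the finger pads; the fingertips stand 19 mm ahead of it and the grasp point (between the pads) is the TCP; z points along the fingers, x is the direction in which the jaws open and shut, and the axes are right-handed (so a half turn about z gives the same grasp; the last joint's range is limited). The gripper opens to 87 mm and grips with 3 to 60 N. Pads are 19 mm wide; open, the fingers measure 117 mm over their backs; the gripper's body (75 mm by 190 mm) begins 51 mm behind the grasp point.
Start: joints at [1.319, 0.332, -0.065, 1.46, 0.022, 1.35, -0.088], TCP at [0.142, -0.609, 0.242] pointing down, gripper open.
Joint ranges: [-2.6, 2.6], [-0.5, 2.12], [-1.47, 1.34], [0.16, 2.42], [-1.27, 4.41], [0.06, 2.06], [-2.6, 2.6]. Speed limits (rad/s): [2.22, 2.22, 2.79, 2.79, 3.14, 3.14, 3.14].

### API

Orientations are given as a unit quaternion [x, y, z, w].
In Python, from bench import * gives the robot as it stands.
- The arm moves only by the tool step_arm, never from a script. Its argument "commands" is a list of rows, each a list of 6 numbers: the shift along the tool's x, y, z in m, then the turn, a rotation vector about the tool's x, y, z in rad. In form: [[tx, ty, tz, rx, ry, rz], ...]. A call has 1 to 12 rows; each row shifts and turns the commanded pose from where the row before left it, along the tool's axes as they then stand; what a row does not reach is not made up. A row lasts 1/10 s, in which the tool goes at most 50 mm and 8.59 degrees, less where a joint would pass 70% of its speed; a pose out of reach is approached as far as the arm can. A call with a gripper value outside its range is refused whole. "gripper" is the opening, from 0 (shut) to 1 (fully open), set as the call begins (left out, the last holds). The fingers move at their own pace and stop on an object; "grip_force" is the grip in N (left out, the last holds). Time passes only in rows, so rows that do not move let the fingers close. It gives the time, the measured TCP pose, the force and the opening at its end, in the units of the state.
- read_state(): the state, without advancing time (a new reading comes with each control period).
- camera(name): name is "scene" or "top" or "wrist"; returns the picture (480x640x3 uint8, red, green, blue); there is no depth.
- get_calibration(name): a dict with "fx", "fy", "cx", "cy" (pixels), "R" (3x3) and "t" (3): a world point X has camera coordinates R X + t. Camera axes: x right, y down, z forward; pixel columns grow to the right and rows downward; lengths in m; the calibration is good to about 2 mm. A picture is of the moment at which its call begins: read the wrist's pose just before it. get_calibration takes no time and is no camera call; for the wrist camera it gives the pose at the moment of the call.
- close_job(): hands the job in, once; it reports no verdict.
The state is a dict: "time": time; "joint_positions": joint angles; "joint_vel": joint speeds; "joint_torque": joint torques, N m; "ee_pos": TCP position; "eef_rot": TCP orientation; "ft_force": force on the tool from outside, world axes, zero at the start; "torque": the same for the moment, N m; "width": finger opening in m.
Only numpy, scipy, OpenCV 4.12 (cv2) and the standard library are available. Lean on these libraries where they do the work, as an engineer would, in place of code of your own. Each camera call takes 0.05 s, during which the arm holds its last target. There are 200 camera calls.

## Working session

There is one attempt and no reset: what is moved stays moved. The work goes in short steps, Python scripts to look and compute and a tool call to move; the robot and the scene stay as the last step left them, time stands still between calls to the robot, and variables do not carry over. Pictures are saved under pics/ and viewed, on a budget of 10 in all, crops included, one or two more only if the job needs it, and the job is handed in when it is done.

Besides the shell and the picture viewer there is one more tool, called after "Request:" as name(argument=value, ...), one argument or row to a line, values as JSON. step_arm: Moves the arm, as the interface text tells. Its arguments: {"type":"object","properties":{"commands":{"type":"array","items":{"type":"array","items":{"type":"number"}}},"gripper":{"type":"number"},"grip_force":{"type":"number"}},"required":["commands"]}

```bash
mkdir -p pics; python3 - <<'E'
from bench import *
import cv2,json
for n in("scene","top"):
    im=camera(n); cv2.imwrite(f"pics/{n}0.png",im[...,::-1])
    c=get_calibration(n); print(n,c)
s=read_state(); print(s)
E
```

```text
scene {'fx': 446.72708079714255, 'fy': 446.72708079714255, 'cx': 323.2615635477396, 'cy': 243.95483614588494, 'R': array([[-0.83437834,  0.55115825,  0.00611307],
       [ 0.34704936,  0.53393696, -0.77101755],
       [-0.42821668, -0.64119881, -0.63678455]]), 't': array([ 0.48977304, -0.02586903,  1.60037201])}
top {'fx': 554.3067956925962, 'fy': 554.3067956925962, 'cx': 323.69214082239483, 'cy': 232.75509627801662, 'R': array([[-0.02206525, -0.99960386, -0.0174712 ],
       [-0.99339582,  0.02388966, -0.11222308],
       [ 0.112596  ,  0.01487959, -0.99352943]]), 't': array([-0.04776087,  0.51844711,  1.66802765])}
{'time': 0.1, 'joint_positions': array([ 1.31940023,  0.33283519, -0.06470818,  1.46086882,  0.02161203,
        1.34989793, -0.08849636]), 'joint_vel': array([-0.00030892, -0.00075446,  0.00063195, -0.00324609,  0.00016596,
        0.00093294, -0.00069225]), 'joint_torque': array([ 2.09703496e-03, -6.24549580e+01,  2.48113886e-02, -3.90720856e+01,
       -6.14959211e-02,  3.64601263e-02,  3.94722360e-05]), 'ee_pos': array([ 0.14167707, -0.60839355,  0.24081146]), 'eef_rot': array([ 7.83210456e-01, -6.21756343e-01, -5.34818480e-04, -3.81018030e-04]), 'ft_force': array([-0.32054479, -0.14272465,  0.70005916]), 'torque': array([-0.02869215, -0.0015666 ,  0.00135966]), 'width': 0.08688123146129097}
```

View pics/scene0.png

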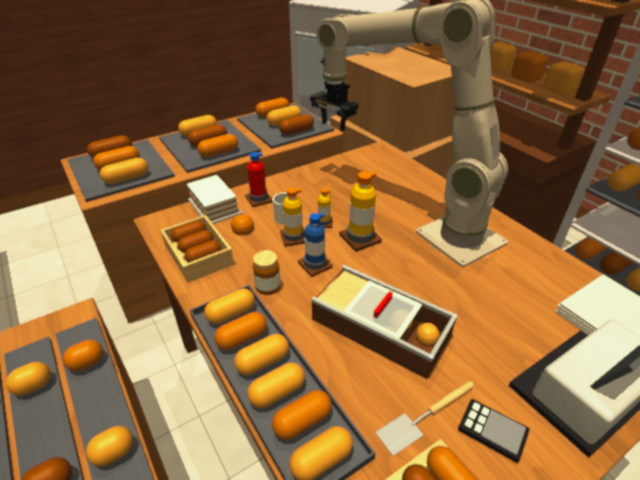

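View pics/top0.png

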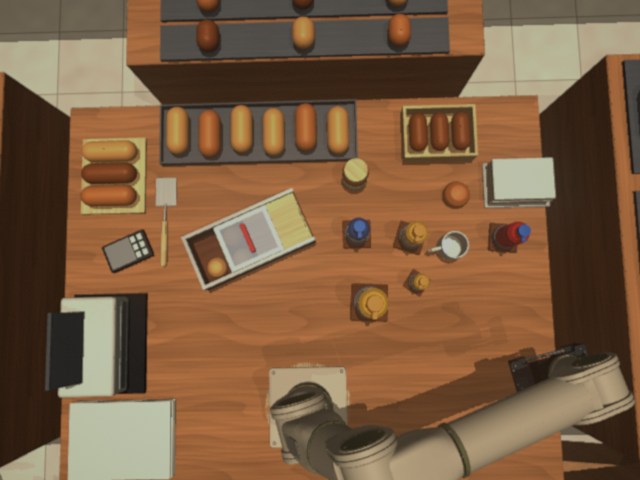

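Scene: the red handle is at top-view (248,238), scene (383,303). The case's bun bay is at the image-left end, and the cover is about half open. 

Lookalikes:
- **Blue canister:** top (357,231), scene (315,240). This is the cleaner.
- **Red canister with blue cap:** top (515,233), scene (257,180). Not meant.
- **Yellow cans:** top (371,302) big, (414,235) middle, which is the oil, and (419,282) small.
- **Handle:** the only red bar is on the cover.

```bash
cat > h.py <<'E'
import numpy as np,cv2
def ray(c,uv):
    d=c["R"].T@np.array([(uv[0]-c["cx"])/c["fx"],(uv[1]-c["cy"])/c["fy"],1.]); return -c["R"].T@c["t"],d
def plane(c,uv,z):
    o,d=ray(c,uv); return o+d*(z-o[2])/d[2]
def tri(r1,r2):
    A=np.stack([r1[1],-r2[1]],1); k=np.linalg.lstsq(A,r2[0]-r1[0],rcond=None)[0]
    p=r1[0]+k[0]*r1[1];q=r2[0]+k[1]*r2[1]; return (p+q)/2,np.linalg.norm(p-q)
def proj(c,X):
    p=c["R"]@np.array(X)+c["t"]; return np.array([c["fx"]*p[0]/p[2]+c["cx"],c["fy"]*p[1]/p[2]+c["cy"]])
def blobs(im,lo,hi,roi,k=0):
    x0,y0,x1,y1=roi; h=cv2.cvtColor(im[y0:y1,x0:x1],cv2.COLOR_RGB2HSV)
    m=cv2.inRange(h,lo,hi); n,l,s,c=cv2.connectedComponentsWithStats(m)
    i=1+np.argmax(s[1:,4]); pts=np.argwhere(l==i)[:,::-1]+[x0,y0]
    return c[i]+[x0,y0],s[i]+np.array([x0,y0,0,0,0]),pts
E
python3 - <<'E'
from bench import *
from h import *
T=get_calibration("top");S=get_calibration("scene")
t=cv2.imread("pics/top0.png")[...,::-1].copy();s=cv2.imread("pics/scene0.png")[...,::-1].copy()
R=((0,170,110),(6,255,255))
ct,st,pt=blobs(t,*R,(235,215,262,260)); cs,ss,ps=blobs(s,*R,(365,285,400,325))
print("handle",ct,st,cs,ss,"tri",tri(ray(T,ct),ray(S,cs)),"plane",plane(T,ct,.105))
r=cv2.minAreaRect(pt.astype(np.float32)); print(r)
for p in cv2.boxPoints(r): print(plane(T,p,.108))
B=((105,120,60),(125,255,255))
for nm,im,c,roi in(("t",t,T,(340,210,375,250)),("s",s,S,(300,208,330,275))):
    b=blobs(im,*B,roi); print(nm,b[0],b[1])
a=cv2.resize(t[180:300,170:330],None,fx=5,fy=5,interpolation=2)[:,:,::-1]
cv2.imwrite("pics/c1.png",a)
a=np.hstack([cv2.resize(t[210:255,340:380],(400,450),interpolation=2),cv2.resize(s[208:276,290:350],(397,450),interpolation=2)])[:,:,::-1]
cv2.imwrite("pics/c2.png",a)
E
```

```text
handle [247.42696629 237.82022472] [241 225  14  26  89] [382.49673203 303.99346405] [374 292  18  25 153] tri (array([0.50093522, 0.16405955, 0.09245797]), np.float64(0.0015612508930510733)) plane [0.49902102 0.16266687 0.105     ]
((247.2901611328125, 237.59182739257812), (28.11457633972168, 3.1492908000946045), 66.37062072753906)
[0.53595117 0.18314406 0.108     ]
[0.53947354 0.17465012 0.108     ]
[0.46300612 0.14217056 0.108     ]
[0.45951611 0.1506223  0.108     ]
t [359.28037383 226.52336449] [354 221  11  16 107]
s [314.54820937 228.77134986] [305 214  19  28 363]
```

View pics/c1.png

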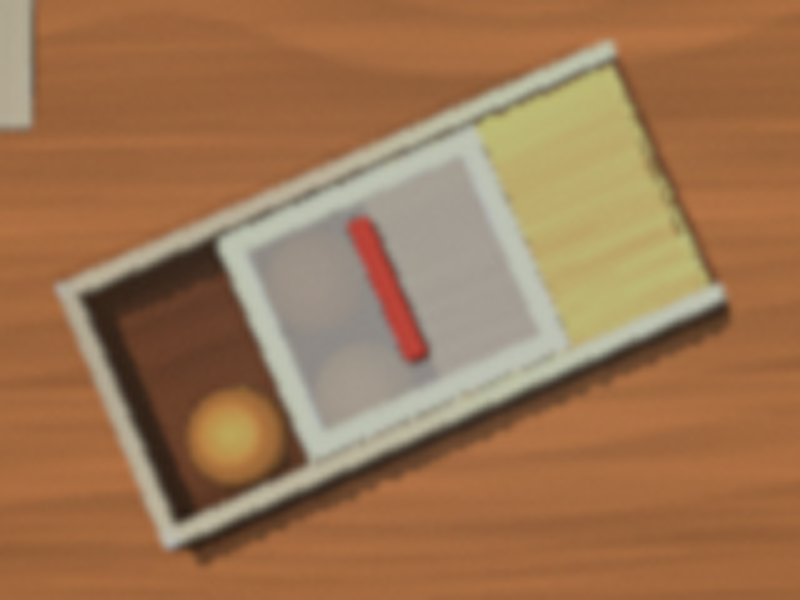

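View pics/c2.png

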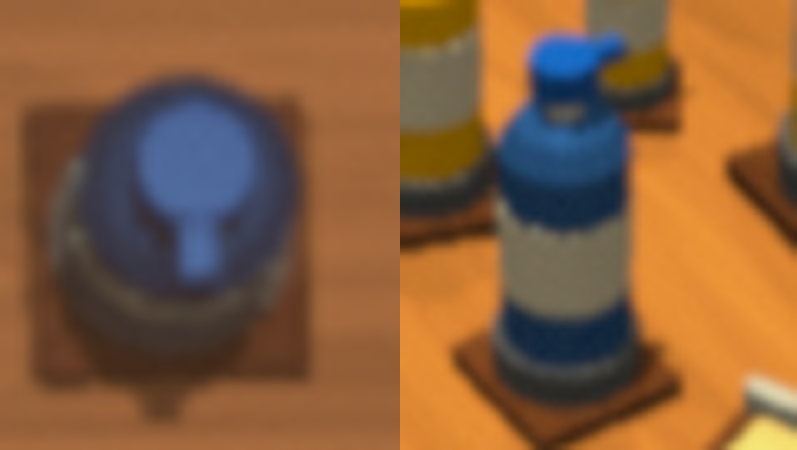

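c1 shows the cover with the red bar at crop (388,290). Its bay end is at the lower left, with guide corners at (60,287), (168,545), (613,45) and (722,290). c2 confirms a blue body and blue cap. The cap centre is at (197,157) in the top-view half of the crop and about (562,58) in the scene half.

```bash
python3 - <<'E'
from bench import *
from h import *
T=get_calibration("top");S=get_calibration("scene")
P=[plane(T,(170+u/5,180+v/5),.088) for u,v in((60,287),(168,545),(613,45),(722,290))]
for p in P: print(p.round(4))
c=sum(P)/4; y=(P[0]+P[1]-P[2]-P[3])/2; print("centre",c,"len",np.linalg.norm(y),"width",np.linalg.norm(P[0]-P[1]))
y/=np.linalg.norm(y); print("y",y, "yaw",np.degrees(np.arctan2(y[1],y[0])))
h=plane(T,(247.4,237.8),.107); print("handle along y",(h-c)@y, h, "handle tri")
print("cap",plane(T,(359.7,225.7),.202),tri(ray(T,(359.7,225.7)),ray(S,(314.5,216.8))),plane(S,(314.5,216.8),.202))
print("oil",plane(T,(418,231),.202))
from scipy.spatial.transform import Rotation as Ro
print(Ro.from_quat(read_state()["eef_rot"]).as_matrix().round(3))
E
```

```text
[0.5067 0.3596 0.088 ]
[0.3531 0.295  0.088 ]
[0.644  0.0293 0.088 ]
[ 0.4956 -0.0328  0.088 ]
centre [0.49986581 0.16277786 0.088     ] len 0.35762461962610864 width 0.16668526996996766
y [-0.39118908  0.92031033  0.        ] yaw 113.02850789249412
handle along y 7.754776141113595e-05 [0.49886756 0.16243781 0.107     ] handle tri
cap [ 0.51469866 -0.16163774  0.202     ] (array([ 0.51491838, -0.16144021,  0.19383859]), np.float64(0.0019931635808302724)) [ 0.52021929 -0.15121925  0.202     ]
oil [ 0.49620127 -0.32070689  0.202     ]
[[ 0.227 -0.974 -0.   ]
 [-0.974 -0.227  0.001]
 [-0.001  0.    -1.   ]]
```

Request:
step_arm(
  commands=[
    [0, 0, -0.03, 0, 0, 0],
    [0, 0, -0.03, 0, 0, 0],
    [0, 0, -0.03, 0, 0, 0],
    [-0.005, -0.04, 0, 0, 0, -0.066],
    [-0.005, -0.04, 0, 0, 0, -0.066],
    [-0.005, -0.04, 0, 0, 0, -0.066],
    [-0.005, -0.04, 0, 0, 0, -0.066],
    [-0.005, -0.04, 0, 0, 0, -0.066],
    [-0.005, -0.04, 0, 0, 0, -0.066],
    [-0.005, -0.04, 0, 0, 0, -0.066],
    [-0.005, -0.04, 0, 0, 0, -0.066],
    [-0.005, -0.04, 0, 0, 0, -0.066],
  ],
  gripper=0,
  grip_force=20,
)

```text
time: 1.3
ee_pos: [0.4343, -0.4004, 0.3311]
eef_rot: [0.931, -0.364, -0.0, -0.0]
ft_force: [0.5, -0.7, 0.2]
width: 0.0026
```

Request:
step_arm(
  commands=[
    [-0.005, -0.04, 0, 0, 0, -0.066],
    [-0.005, -0.04, 0, 0, 0, -0.066],
    [-0.005, -0.04, 0, 0, 0, -0.066],
    [-0.005, -0.04, 0, 0, 0, -0.066],
    [-0.005, -0.04, 0, 0, 0, -0.066],
    [-0.005, -0.04, 0, 0, 0, -0.066],
    [-0.005, -0.04, 0, 0, 0, -0.066],
    [-0.005, -0.04, 0, 0, 0, -0.066],
    [-0.005, -0.04, 0, 0, 0, -0.066],
    [-0.005, -0.04, 0, 0, 0, -0.066],
    [-0.005, -0.04, 0, 0, 0, -0.066],
    [0, 0, 0, 0, 0, 0],
  ],
)

```text
time: 2.5
ee_pos: [0.5581, 0.0204, 0.3317]
eef_rot: [1.0, -0.005, -0.0, -0.001]
ft_force: [-0.4, -0.8, -0.0]
width: 0.0004
```

```bash
cat >> h.py <<'E'
from scipy.spatial.transform import Rotation as Ro
def totool(s,X,yaw=None):
    "shift in tool axes to TCP world X, and rz turning tool x to world yaw"
    M=Ro.from_quat(s["eef_rot"]).as_matrix(); y0=np.arctan2(M[1,0],M[0,0])
    print("tcp",s["ee_pos"].round(4),"yaw",np.degrees(y0).round(2),"zaxis",M[:,2].round(4),"f",s["ft_force"].round(1),"t",s["time"])
    print("shift",(M.T@(np.array(X)-s["ee_pos"])).round(4), "rz",None if yaw is None else round(-(np.radians(yaw)-y0),4))
E
python3 - <<'E'
from bench import *
from h import *
s=read_state(); c=get_calibration("wrist"); im=camera("wrist"); cv2.imwrite("pics/w1.png",im[...,::-1])
totool(s,(.517,.120,.25),23)
print("exp handle px",proj(c,(.499,.1625,.108)),"cap",proj(c,(.515,-.16,.202)))
E
```

```text
tcp [0.5581 0.0204 0.3317] yaw -0.62 zaxis [-0.      0.0022 -1.    ] f [-0.4 -0.8 -0. ] t 2.5
shift [-0.0422 -0.099   0.0819] rz -0.4122
exp handle px [246.77451768  36.44390353] cap [270.93597385 443.48343121]
```

View pics/w1.png

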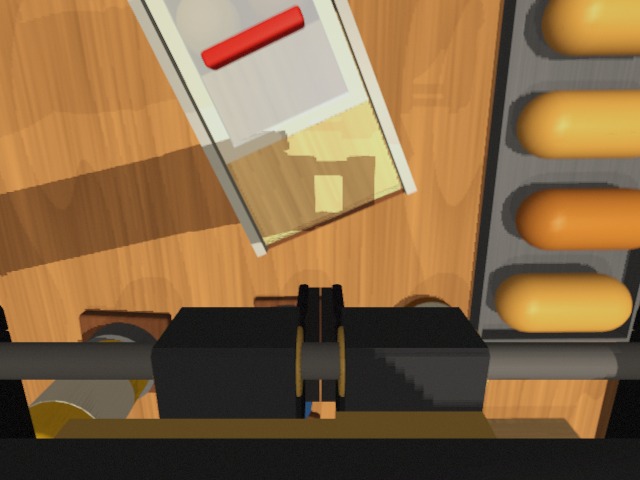

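The wrist view shows the handle at (253,38), against (247,36) predicted, so the handle position holds. I'll move behind it over the deck.

Request:
step_arm(
  commands=[
    [-0.014, -0.033, 0.027, 0, 0, 0],
    [-0.014, -0.033, 0.027, 0, 0, 0],
    [-0.014, -0.033, 0.027, 0, 0, 0],
    [0, 0, 0, 0, 0, -0.137],
    [0, 0, 0, 0, 0, -0.137],
    [0, 0, 0, 0, 0, -0.138],
    [0, 0, 0, 0, 0, 0],
    [0, 0, 0, 0, 0, 0],
  ],
)

```text
time: 3.35
ee_pos: [0.5193, 0.1124, 0.2503]
eef_rot: [0.982, 0.191, -0.0, 0.0]
ft_force: [-0.2, -0.5, 0.1]
width: 0.0007
```

```bash
python3 - <<'E'
from bench import *
from h import *
s=read_state(); c=get_calibration("wrist"); im=camera("wrist"); cv2.imwrite("pics/w2.png",im[...,::-1])
y=np.array([-.391,.920,0]); H=np.array([.499,.1625,0])
ct,st,pt=blobs(im,(0,170,110),(6,255,255),(0,0,640,480)); 
r=cv2.minAreaRect(pt.astype(np.float32)); print(ct,st,r)
H2=plane(c,ct,.107); print("handle",H2)
b=cv2.boxPoints(r); print([plane(c,p,.108).round(4) for p in b])
totool(s,H-.04*y+[0,0,.113],23)
E
```

```text
[326.58101668 154.51032566] [ 262  143  129   23 2518] ((326.0661315917969, 154.64833068847656), (20.343645095825195, 128.2099609375), 88.56790161132812)
handle [0.50252956 0.16375487 0.107     ]
[array([0.4591, 0.1524, 0.108 ]), array([0.5397, 0.1874, 0.108 ]), array([0.5458, 0.175 , 0.108 ]), array([0.464 , 0.1395, 0.108 ])]
tcp [0.5193 0.1124 0.2503] yaw 22.01 zaxis [-3.e-04 -2.e-04 -1.e+00] f [-0.2 -0.5  0.1] t 3.35
shift [ 0.0007 -0.0141  0.1373] rz -0.0173
```

Request:
step_arm(
  commands=[
    [0.001, -0.012, 0.04, 0, 0, -0.02],
    [0, 0, 0.04, 0, 0, 0],
    [0, 0, 0.035, 0, 0, 0],
    [0, 0, 0.022, 0, 0, 0],
    [0, 0, 0, 0, 0, 0],
    [0, 0, 0, 0, 0, 0],
  ],
)

```text
time: 4.0
ee_pos: [0.5158, 0.1249, 0.1142]
eef_rot: [0.979, 0.203, 0.0, -0.0]
ft_force: [0.1, -0.0, 0.5]
width: 0.0006
```

Request:
step_arm(
  commands=[
    [0, -0.01, 0, 0, 0, 0],
    [0, -0.01, 0, 0, 0, 0],
    [0, -0.01, 0, 0, 0, 0],
    [0, -0.01, 0, 0, 0, 0],
    [0, -0.01, 0, 0, 0, 0],
    [0, 0, 0, 0, 0, 0],
    [0, 0, 0, 0, 0, 0],
  ],
)

```text
time: 4.7
ee_pos: [0.4951, 0.171, 0.1133]
eef_rot: [0.979, 0.204, -0.0, -0.0]
ft_force: [0.8, -0.2, -0.3]
width: 0.0006
```

Request:
step_arm(
  commands=[
    [0, -0.01, 0, 0, 0, 0],
    [0, -0.01, 0, 0, 0, 0],
    [0, -0.01, 0, 0, 0, 0],
    [0, -0.01, 0, 0, 0, 0],
    [0, -0.005, 0, 0, 0, 0],
    [0, -0.003, 0, 0, 0, 0],
    [0, 0, 0, 0, 0, 0],
    [0, 0, 0, 0, 0, 0],
  ],
)

```text
time: 5.5
ee_pos: [0.4764, 0.2148, 0.1136]
eef_rot: [0.979, 0.204, -0.0, -0.0]
ft_force: [0.7, -0.5, -0.0]
width: 0.0003
```

Request:
step_arm(
  commands=[
    [0, -0.002, 0, 0, 0, 0],
    [0, -0.002, 0, 0, 0, 0],
    [0, -0.002, 0, 0, 0, 0],
    [0, 0, 0, 0, 0, 0],
    [0, 0, 0, 0, 0, 0],
  ],
)

```text
time: 6.0
ee_pos: [0.474, 0.2204, 0.1135]
eef_rot: [0.979, 0.204, 0.0, -0.0]
ft_force: [0.1, -0.4, -0.2]
width: 0.0005
```

Request:
step_arm(
  commands=[
    [0, -0.002, 0, 0, 0, 0],
    [0, -0.002, 0, 0, 0, 0],
    [0, 0, 0, 0, 0, 0],
    [0, 0, 0, 0, 0, 0],
  ],
)

```text
time: 6.4
ee_pos: [0.4723, 0.2242, 0.1136]
eef_rot: [0.979, 0.204, -0.0, -0.0]
ft_force: [-0.1, -0.8, 0.0]
width: 0.0004
```

Request:
step_arm(
  commands=[
    [0, -0.002, 0, 0, 0, 0],
    [0, -0.001, 0, 0, 0, 0],
    [0, 0, 0, 0, 0, 0],
    [0, 0, 0, 0, 0, 0],
  ],
)

```text
time: 6.8
ee_pos: [0.472, 0.2248, 0.1135]
eef_rot: [0.979, 0.203, 0.0, 0.001]
ft_force: [2.4, -6.9, 2.3]
width: 0.0005
```

```bash
python3 - <<'E'
from bench import *
from h import *
s=read_state(); totool(s,s["ee_pos"])
im=camera("top"); cv2.imwrite("pics/t2.png",cv2.resize(im[180:300,170:330],None,fx=5,fy=5,interpolation=2)[:,:,::-1])
E
```

```text
tcp [0.472  0.2248 0.1135] yaw 23.39 zaxis [ 6.0e-04 -2.5e-03 -1.0e+00] f [ 2.4 -6.9  2.3] t 6.8
shift [0. 0. 0.] rz None
```

View pics/t2.png

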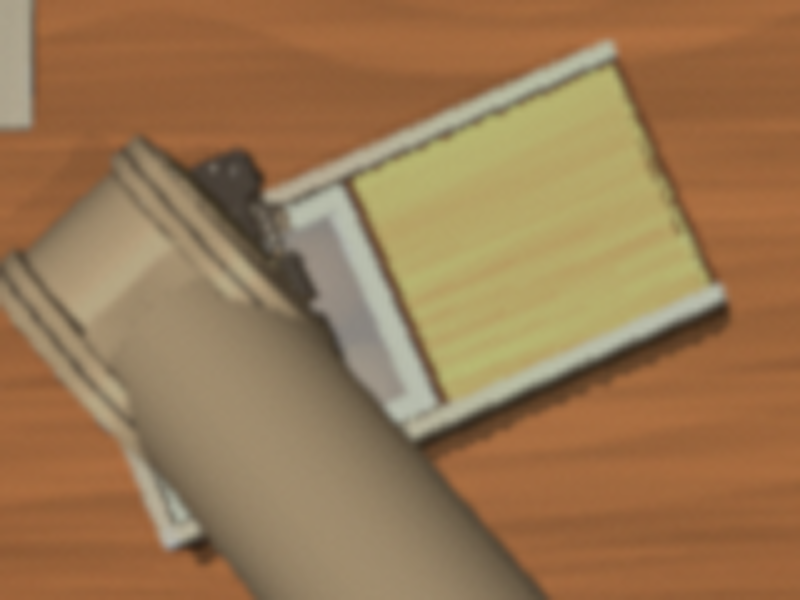

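The cover's rear edge now runs from about crop (350,185) to (440,400), and the force has risen to 7 N. I'll press slightly more, then back off and rise.

Request:
step_arm(
  commands=[
    [0, -0.002, 0, 0, 0, 0],
    [0, 0, 0, 0, 0, 0],
    [0, 0, 0, 0, 0, 0],
    [0, 0, 0, 0, 0, 0],
  ],
)

```text
time: 7.25
ee_pos: [0.4719, 0.2249, 0.1135]
eef_rot: [0.979, 0.202, 0.0, 0.002]
ft_force: [4.4, -12.9, 3.5]
width: 0.0004
```

Request:
step_arm(
  commands=[
    [0, 0.01, 0, 0, 0, 0],
    [0, 0.02, 0, 0, 0, 0],
    [0, 0, -0.04, 0, 0, 0],
    [0, 0, -0.045, 0, 0, 0],
    [0, 0, -0.045, 0, 0, 0],
    [0, 0, -0.045, 0, 0, 0],
    [0, 0, -0.04, 0, 0, 0],
    [0, 0, 0, 0, 0, 0],
    [0, 0, 0, 0, 0, 0],
  ],
)

```text
time: 8.15
ee_pos: [0.4825, 0.2013, 0.3288]
eef_rot: [0.979, 0.204, 0.001, -0.0]
ft_force: [-0.6, 0.3, -0.9]
width: 0.0007
```

```bash
python3 - <<'E'
from bench import *
from h import *
s=read_state(); c=get_calibration("wrist"); im=camera("wrist"); cv2.imwrite("pics/w3.png",im[...,::-1])
ct,st,pt=blobs(im,(0,170,110),(6,255,255),(0,0,640,480)); H=plane(c,ct,.107)
y=np.array([-.391,.920,0]);C=np.array([.4999,.1628,0]); print("handle",H,(H-C)@y,(H-[.5025,.1638,0])@y)
totool(s,(.516,-.157,.33),-17)
E
```

```text
handle [0.46883185 0.24264426 0.107     ] 0.08560436598642372 0.0857009659864237
tcp [0.4825 0.2013 0.3288] yaw 23.52 zaxis [ 1.1e-03  5.0e-04 -1.0e+00] f [-0.6  0.3 -0.9] t 8.15
shift [-0.1122  0.3419 -0.0013] rz 0.7072
```

The stop is firm at 13 N and the handle moved 86 mm. Next I'll swing past the cleaner so the wrist camera sees its cap.

Request:
step_arm(
  commands=[
    [0.001, 0.042, 0, 0, 0, 0.078],
    [0.001, 0.042, 0, 0, 0, 0.078],
    [0.001, 0.042, 0, 0, 0, 0.078],
    [0.001, 0.042, 0, 0, 0, 0.078],
    [0.001, 0.042, 0, 0, 0, 0.078],
    [0.001, 0.042, 0, 0, 0, 0.078],
    [0.001, 0.042, 0, 0, 0, 0.078],
    [0.001, 0.042, 0, 0, 0, 0.078],
    [0.001, 0.042, 0, 0, 0, 0.078],
    [0.001, 0.042, 0, 0, 0, 0.078],
    [0.001, 0.042, 0, 0, 0, 0.078],
    [0, 0, 0, 0, 0, 0],
  ],
)

```text
time: 9.4
ee_pos: [0.4987, -0.2533, 0.3261]
eef_rot: [0.974, -0.228, -0.002, 0.001]
ft_force: [-0.2, -0.3, -0.6]
width: 0.0004
```

Request:
step_arm(
  commands=[
    [0, 0, 0, 0, 0, 0],
    [0, 0, 0, 0, 0, 0],
  ],
)

```text
time: 9.6
ee_pos: [0.5023, -0.2453, 0.3276]
eef_rot: [0.975, -0.221, -0.001, -0.001]
ft_force: [0.9, 0.2, 0.2]
width: 0.0003
```

```bash
python3 - <<'E'
from bench import *
from h import *
s=read_state(); c=get_calibration("wrist"); im=camera("wrist"); cv2.imwrite("pics/w4.png",im[...,::-1])
t=camera("top"); cv2.imwrite("pics/t4.png",t[...,::-1])
ct,st,pt=blobs(im,(105,120,60),(125,255,255),(0,0,640,300)); print(ct,st,plane(c,ct,.202))
print("exp",proj(c,(.515,-.161,.202)),proj(c,(.516,-.155,.202)))
totool(s,(.516,-.157,.25))
E
```

```text
[287.43741283 110.87552301] [ 238   67   93   87 5736] [ 0.5188453  -0.16208765  0.202     ]
exp [281.2196032  111.99358552] [278.27846448 102.21693735]
tcp [ 0.5023 -0.2453  0.3276] yaw -25.53 zaxis [-0.0011  0.0013 -1.    ] f [0.9 0.2 0.2] t 9.6
shift [-0.0256 -0.0856  0.0777] rz None
```

View pics/w4.png

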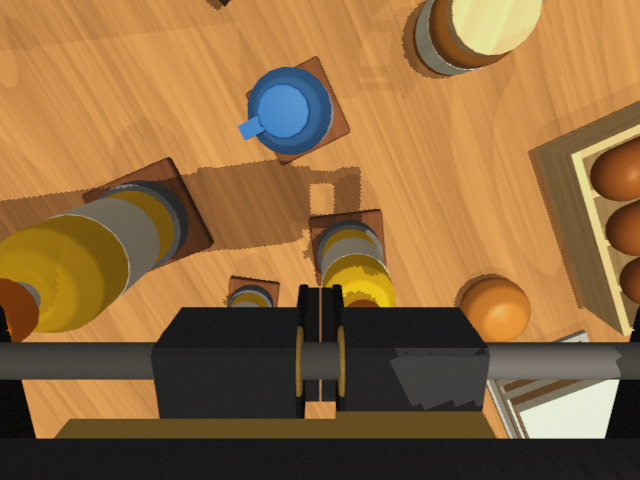

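The wrist image shows the blue cap at (283,111) on a blue body, and the prediction was (281,112). The big yellow can is at the left. I'll check its clearance to the gripper body and compute the shift.

```bash
python3 - <<'E'
from bench import *
from h import *
c=get_calibration("wrist");T=get_calibration("top")
print(plane(c,(283,111),.202),"bigcan base",plane(c,(135,225),.02),"top",plane(T,(373,302),.27))
totool(read_state(),(.516,-.162,.240))
E
```

```text
[ 0.5165199  -0.16091422  0.202     ] bigcan base [ 0.2923106  -0.19142437  0.02      ] top [ 0.30688254 -0.1866658   0.27      ]
tcp [ 0.5025 -0.2453  0.3281] yaw -25.5 zaxis [-4.e-04  6.e-04 -1.e+00] f [-0.5  0.4  0.7] t 9.7
shift [-0.0236 -0.0809  0.0882] rz None
```

Request:
step_arm(
  commands=[
    [-0.012, -0.04, 0, 0, 0, 0],
    [-0.012, -0.041, 0, 0, 0, 0],
    [0, 0, 0.04, 0, 0, 0],
    [0, 0, 0.03, 0, 0, 0],
    [0, 0, 0.018, 0, 0, 0],
    [0, 0, 0, 0, 0, 0],
    [0, 0, 0, 0, 0, 0],
  ],
)

```text
time: 10.4
ee_pos: [0.5158, -0.1628, 0.2412]
eef_rot: [0.975, -0.221, 0.0, -0.0]
ft_force: [-0.4, -0.1, 0.7]
width: 0.0004
```

Request:
step_arm(
  commands=[
    [0, 0, 0.01, 0, 0, 0],
    [0, 0, 0.006, 0, 0, 0],
    [0, 0, 0, 0, 0, 0],
    [0, 0, 0, 0, 0, 0],
  ],
)

```text
time: 10.8
ee_pos: [0.5155, -0.1634, 0.2247]
eef_rot: [0.975, -0.222, 0.0, 0.0]
ft_force: [0.0, 0.4, -0.4]
width: 0.0008
```

Request:
step_arm(
  commands=[
    [0, 0, 0.003, 0, 0, 0],
    [0, 0, 0.003, 0, 0, 0],
    [0, 0, 0, 0, 0, 0],
    [0, 0, 0, 0, 0, 0],
  ],
)

```text
time: 11.2
ee_pos: [0.5158, -0.1635, 0.2191]
eef_rot: [0.975, -0.222, 0.001, 0.0]
ft_force: [-0.1, 0.9, 5.1]
width: 0.0007
```

Request:
step_arm(
  commands=[
    [0, 0, 0.003, 0, 0, 0],
    [0, 0, 0.002, 0, 0, 0],
    [0, 0, 0, 0, 0, 0],
    [0, 0, 0, 0, 0, 0],
  ],
)

```text
time: 11.6
ee_pos: [0.5159, -0.1635, 0.2143]
eef_rot: [0.975, -0.222, 0.001, 0.0]
ft_force: [-1.1, -0.6, 7.6]
width: 0.0005
```

Request:
step_arm(
  commands=[
    [0, 0, 0.002, 0, 0, 0],
    [0, 0, 0, 0, 0, 0],
    [0, 0, 0, 0, 0, 0],
  ],
)

```text
time: 11.9
ee_pos: [0.5159, -0.1635, 0.2125]
eef_rot: [0.975, -0.222, 0.001, 0.0]
ft_force: [-1.3, 0.7, 7.5]
width: 0.0004
```

Request:
step_arm(
  commands=[
    [0, 0, 0.002, 0, 0, 0],
    [0, 0, 0, 0, 0, 0],
    [0, 0, 0, 0, 0, 0],
    [0, 0, 0, 0, 0, 0],
  ],
)

```text
time: 12.3
ee_pos: [0.516, -0.1635, 0.2123]
eef_rot: [0.975, -0.222, 0.001, 0.001]
ft_force: [-7.0, 2.1, 23.6]
width: 0.0004
```

The bottom stop is reached: 24 N, and z stalled at 0.2123. Now I'll lift off and clear.

Request:
step_arm(
  commands=[
    [0, 0, -0.01, 0, 0, 0],
    [0, 0, -0.03, 0, 0, 0],
    [0, 0, -0.04, 0, 0, 0],
    [0, 0, -0.04, 0, 0, 0],
    [0.012, 0.04, 0, 0, 0, 0],
    [0.012, 0.041, 0, 0, 0, 0],
    [0, 0, 0, 0, 0, 0],
    [0, 0, 0, 0, 0, 0],
    [0, 0, 0, 0, 0, 0],
  ],
)

```text
time: 13.2
ee_pos: [0.5022, -0.2457, 0.3293]
eef_rot: [0.975, -0.222, -0.0, -0.0]
ft_force: [1.1, -0.6, -0.2]
width: 0.0002
```

```bash
python3 - <<'E'
from bench import *
from h import *
s=read_state(); t=camera("top"); sc=camera("scene")
totool(s,s["ee_pos"])
a=np.hstack([cv2.resize(t[100:300,60:340],(448,320)),cv2.resize(sc[150:390,200:464],(352,320))]); cv2.imwrite("pics/f.png",a[...,::-1])
C=get_calibration("scene"); ct,_,_=blobs(sc,(0,170,110),(6,255,255),(365,285,440,360)); H=plane(C,ct,.1)
T=get_calibration("top");h,_,_=blobs(t,(0,170,110),(6,255,255),(190,215,262,275)); H=plane(T,h,.107)
print("handle shift",(H-[.4989,.1624,0])@[-.391,.92,0])
E
```

```text
tcp [ 0.5022 -0.2457  0.3293] yaw -25.6 zaxis [-4.e-04  7.e-04 -1.e+00] f [ 1.1 -0.6 -0.2] t 13.2
shift [0. 0. 0.] rz None
handle shift 0.08534154849216602
```

View pics/f.png

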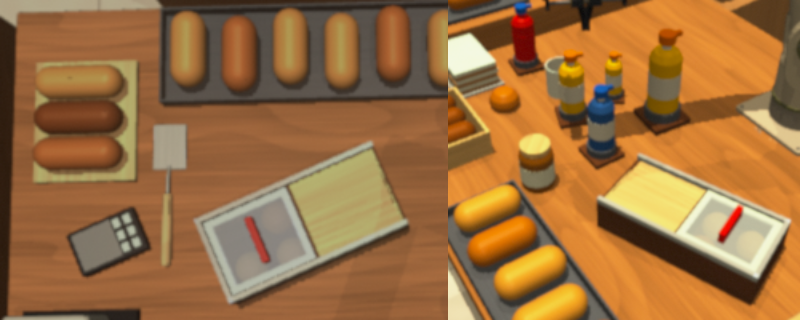

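The picture shows the cover shut over the whole bay, with the handle at crop (257,240). The blue cap is up at (600,92), everything else is in place, and the arm is clear.

```bash
python3 -c "
from bench import *
print(close_job())"
```

```text
the job is handed in; nothing more can be done
None
```

I slid the cover shut first, then pressed the blue nozzle to its bottom stop and let it spring back. I handed the job in at about 13 s; no verdict was reported.

- **Cover:** I pushed it by its handle until it stopped firmly at 13 N. The handle had moved about 85 mm, and the final view shows the bay fully covered.
- **Blue nozzle:** The push ended at a hard stop with 24 N, well under the 50 N limit. I then lifted off, and the cap is up again in the last picture.
- **Everything else:** The arm ended clear of everything. The oil can and the loose things in view look where they were; I judged this by eye and did not measure it.
- **Disagreement between views:** The scene camera alone put the blue cap about 12 mm away from where the top camera did. The wrist camera agreed with the top camera to about 2 mm, so I used that position.

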